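# Index the lettering turntable on to its next stop

## Task

Bring the lettering turntable on to its next stop: draw the spring index pin up out of its hole by the black knob, turn the wheel counter-clockwise (seen from above), and let the pin drop fully home in the next hole, not running on past it. Feel for the hole gently: do not force the wheel against the pin, leave the things lying round about where they are, and let go of the knob at the end.

Things in the scene. Friction and masses are not known exactly. Their poses are not given: they have to be found in the camera images.
- index_ring: Dark steel index ring on a round grey base, 250 mm across, fixed to the table, position and yaw differ. Origin on the turning axis at table height, z up. Ring face 40 mm above the table. Five curved bright steel stop plates lie clamped round it, 26 mm wide, 2 mm thick (face at 42 mm), 56 degrees long with sloped ends, each with a 10 mm hole in its middle on a circle of 105 mm radius
- home_hole (a point): Home hole, where the pin starts: on the ring's own -x axis, 105 mm out, this point at its mouth 42 mm up. The next plate was clamped by hand: its hole lies somewhere from 60 to 84 degrees counter-clockwise of home, not known more exactly, visible from above. So at 57 degrees the pin is always over that plate and just short of the hole. The hole after it is at 146 degrees
- wheel (a joint): Angle of the aluminium wheel in rad: 0 with the pin in the home hole, growing counter-clockwise seen from above. 168 mm across, its top with a round blue cover 61 mm up (clips to 65 mm). Its bearing drags: about 4 N at the knob turns it, and it stays where it is left. With the pin in a hole it has 1 mm play each way at the knob. A lug 34 mm wide on its rim carries the plunger
- knob_top (a point): Centre of the top of the plunger's round black knob, upright on the lug, straight above the pin, 105 mm from the turning axis. Knob 27 mm across, 24 mm tall, top 107 mm above the table with the pin home. Under it the steel bush, 27 mm across, its top at 78 mm. Along the knob's way nothing else stands higher than 78 mm within 80 mm of it
- plunger (a joint): How far the pin is drawn up, in m: 0 fully down (home in a hole), 0.005 to 0.006 with its nose on the ring, 0.007 to 0.008 with its nose on a stop plate, 0.012 fully drawn (end stop). The spring pulls it down with 4 N (home) to 7 N (drawn); let go, it slides down by itself
- index_pin: The 8 mm round-nosed steel pin under the knob, moving with it; 1 mm clearance all round in a hole, 8 mm deep in it when home. Origin on the turning axis at table height with the pin home. It may bear up to 35 N against plates and holes; what pushes the knob sideways (closing on it off-centre too) bears on a pin that sits in a hole, so 10 to 15 N are plenty
- ink_bottle: Bystander: square glass ink bottle, 52 mm wide, 58 mm tall, origin under its middle
- paint_pot: Bystander: small white open pot, 48 mm across, 26 mm tall, origin under its middle
- bone_folder: Bystander: flat ivory-coloured folding bone, 150 x 20 x 5 mm, along its x, origin under its middle
- gouache_jar: Bystander: small jar with a white cap, 42 mm across, 58 mm tall, origin under its middle
- water_glass: Bystander: empty glass tumbler, 72 mm across, 85 mm tall, origin under its middle
- brush: Bystander: red-handled brush, 210 mm long, lying along its x
- glue_bottle: Bystander: orange glue bottle, 52 mm across, 105 mm tall, origin under its middle

How it is judged:
By the outcome, as a careful person would: the job done as asked, in the order asked, and still so for the second after the job is handed in, with the robot touching nothing.
It also fails if it takes over 58 s, if anything falls off the work surface, if the arm or the gripper's body presses on something with over 40 N, if the wrist force passes 120 N, or if a joint passes its speed limit or range.

## Robot

A 6-joint arm with a two-finger parallel gripper is mounted at the origin on the work surface. World frame = base frame: x ahead of the robot, y to its left, z up, the work surface at z = 0. Lengths are in mm, angles in rad, forces in N, time in s.
With the tool pointing down it reaches from about 275 to 850 mm from the base axis. Payload 19 kg.
Tool frame: the origin (TCP) lies at the very end of the fingers, on their centre line; the grasp point (between the pads) lies 19 mm behind it; z points along the fingers, y is the line along which they close (so a half turn about z gives the same grasp; the last joint's range is limited). The gripper opens to 85 mm and grips with 20 to 120 N. Pads are 22 mm wide; open, the fingers measure 114 mm over their backs; the gripper's body (76 mm by 85 mm) begins 54 mm behind the grasp point. The pads swing forward as they close: fully open they stand 13 mm farther back than shut.
Start: joints at [-1.329, 0.15, 1.437, -0, 1.554, -0.134], TCP at [211.007, -534.852, 231.267] pointing down, gripper open.
Joint ranges: [-2.8, 2.8], [-0.68, 2.1], [0.12, 2.68], [-1.39, 4.53], [0.16, 2.79], [-2.81, 2.81]. Speed limits (rad/s): [1.89, 1.89, 2.22, 3.01, 3.01, 3.01].

## Interface

Orientations are given as a 3x3 rotation matrix whose columns are the frame's x, y, z axes.
In Python, from rig import robot gives the robot as it stands.
- The arm moves only by the shell command python3 -m pendant 'ROWS' [FORCE]. ROWS is JSON, a list of rows, each a list of 7 numbers: the shift along the tool's x, y, z in cm, then the turn, a rotation vector about the tool's x, y, z in degrees, then the opening, from -1 (shut) to 1 (fully open). A call has 1 to 20 rows; each row shifts and turns the commanded pose from where the row before left it, along the tool's axes as they then stand; what a row does not reach is not made up. A row lasts 1/12 s, in which the tool goes at most 41.7 mm and 7.16 degrees, less where a joint would pass 70% of its speed; a pose out of reach is approached as far as the arm can. A call with a gripper value outside its range is refused whole. The fingers move at their own pace and stop on an object; FORCE is the grip in N (left out, the last holds). Time passes only in rows, so rows that do not move let the fingers close. It gives the time, the measured TCP pose, the force, the opening and the grip force at its end, in the units of the state.
- robot.read_state(): the state, without advancing time (a new reading comes with each control period).
- robot.capture(name): name is "scene" or "top" or "wrist"; returns the picture (400x640x3 uint8, red, green, blue); there is no depth.
- robot.get_calibration(name): a dict with "vertical_fov" (degrees; the focal length in pixels is half the picture's height over the tangent of half this angle, whatever the lens; pixels are square), "cx", "cy" (the principal point, pixels), "R" (3x3) and "t" (3): a world point X has camera coordinates R X + t. Camera axes: x right, y down, z forward; pixel columns grow to the right and rows downward; lengths in mm; the calibration is good to about 2 mm. A picture is of the moment at which its call begins: read the wrist's pose just before it. get_calibration takes no time and is no camera call; for the wrist camera it gives the pose at the moment of the call.
- robot.sign_off(): hands the job in; it is judged then, once.
Trained networks look in the newest picture that a camera, given by its name, has taken for a name from the list of things; names that differ only in an ending like _2 or _b are one class to them, and where a whole thing is asked for, a point or a joint stands for the part that bears it (a point fixed in the world has none). Each returns a list of dicts, best first, with "p" (0 to 1); they miss things now and then, are a little off and sometimes report something else, mostly with a low value. They report only what shows in the picture. A call takes as long as a camera call.
- robot.trace(name, camera): "region" (400x640 bool, what is visible of it).
- robot.spot_point(name, camera): "location" ([x, y, z] in mm, in world coordinates, good to about 4 mm: a listed point, or the origin of a listed thing).
The state is a dict: "clock": time; "q": joint angles; "joint_velocities": joint speeds; "joint_torque": joint torques, N m; "ee_pos": TCP position; "tcp_rot": TCP orientation; "ft_force": force on the tool from outside, world axes, zero at the start; "ft_torque": the same for the moment, N m; "width": opening from 0.0 (shut) to 1.0 (fully open); "finger_force": force on a finger pad.
Only numpy, scipy, OpenCV 4.12 (cv2) and the standard library are available. Lean on these libraries where they do the work, as an engineer would, in place of code of your own. Each camera call takes 0.05 s, during which the arm holds its last target. There are 200 camera calls.

## Working session

There is one attempt and no reset: what is moved stays moved. The work goes in short steps, Python scripts to look and compute and a shell command to move; the robot and the scene stay as the last step left them, time stands still between calls to the robot, and variables do not carry over. Pictures are saved under pics/ and viewed, at most 10 in all, crops included, and the job is handed in when it is done.

```bash
ls; mkdir -p pics; cat > h.py <<'E'
import numpy as np, cv2
from rig import robot
np.set_printoptions(precision=2,suppress=True)
def proj(c,X):
    f=200/np.tan(np.radians(c["vertical_fov"])/2); p=np.array(c["R"])@np.array(X,float)+np.array(c["t"]).ravel()
    return np.array([c["cx"]+f*p[0]/p[2],c["cy"]+f*p[1]/p[2]])
def ray(c,u,z):
    f=200/np.tan(np.radians(c["vertical_fov"])/2); R=np.array(c["R"]);t=np.array(c["t"]).ravel()
    o=-R.T@t; d=R.T@np.array([(u[0]-c["cx"])/f,(u[1]-c["cy"])/f,1]); return o+d*(z-o[2])/d[2]
def save(n,im): cv2.imwrite(f"pics/{n}.png",cv2.cvtColor(im,cv2.COLOR_RGB2BGR))
E
python3 - <<'E'
from h import *
s=robot.read_state(); print(s["tcp_rot"],s["width"])
ims=[]
for n in("top","scene"):
    im=robot.capture(n); ims.append(im); c=robot.get_calibration(n)
    print(n,c["vertical_fov"],-np.array(c["R"]).T@np.array(c["t"]).ravel())
    for k in("knob_top","home_hole","index_ring"):
        print(k,[(round(d["p"],2),np.array(d["location"])) for d in robot.spot_point(k,n)[:2]])
    for k in("knob_top","wheel"):
        for d in robot.trace(k,n)[:1]:
            ys,xs=np.nonzero(d["region"]); print(k,d["p"],xs.mean(),ys.mean(),xs.min(),xs.max(),ys.min(),ys.max())
save("top0",ims[0]); save("scene0",ims[1])
E
```

```text
pics
[[ 0.93  0.37 -0.  ]
 [ 0.37 -0.93  0.  ]
 [ 0.   -0.   -1.  ]] 1.0014534905831265
top 49.7767319812445 [ 362.39  -24.6  1500.74]
knob_top [(0.42, array([483.2,  62. , 106.2]))]
home_hole [(0.71, array([479.2,  61.1,  43.3]))]
index_ring []
wheel 0.56 324.54198841698843 198.58011583011583 297 350 173 224
scene 50.923574658918625 [1233.62  273.71  946.15]
knob_top [(0.61, array([485.5,  61.3, 110.5]))]
home_hole [(0.84, array([490.1,  61.8,  36.7])), (0.61, array([487.3,  59.1, 109.6]))]
index_ring []
wheel 0.81 320.8235972328978 209.05265180630283 288 360 184 234
```

```bash
python3 - <<'E'
from h import *
im=cv2.imread("pics/top0.png"); cv2.imwrite("pics/topc.png",cv2.resize(im[130:270,220:420],None,fx=4,fy=4,interpolation=cv2.INTER_CUBIC))
c=robot.get_calibration("top"); print(ray(c,(324.5,198.6),61),proj(c,[484,61.5,107]))
E
```

```text
[550.83 -12.67  61.  ] [301.54 217.21]
```

View pics/topc.png

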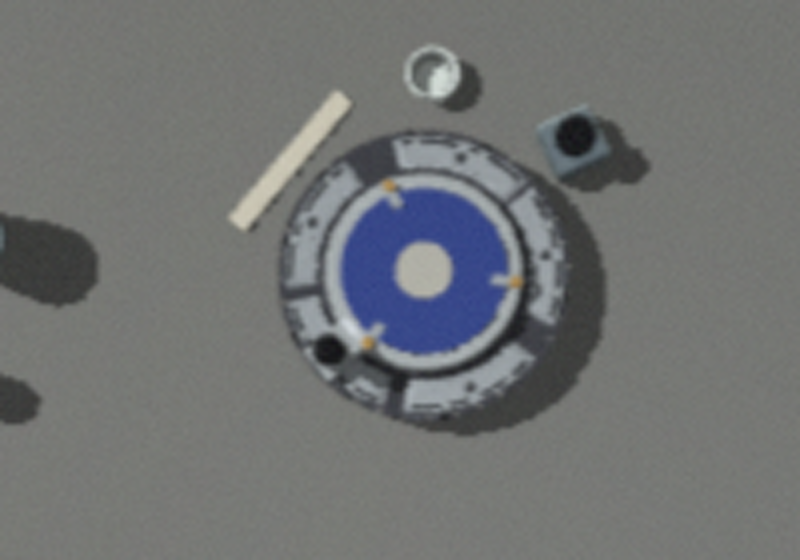

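View pics/scene0.png

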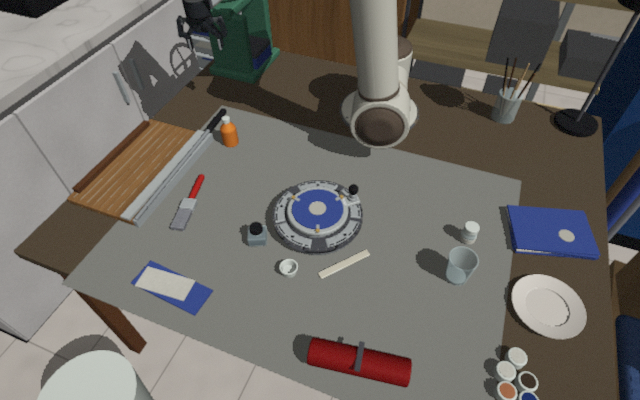

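The top view has +x up and +y left. The knob is at crop (328,350), lower left of the wheel. Counter-clockwise leads to the bottom-right plate, with its hole at crop (470,387). The other holes are at (311,221), (459,157) and (546,256). Next I fit the ring.

```bash
python3 - <<'E'
from h import *
from scipy.optimize import least_squares
c=robot.get_calibration("top")
P=np.array([ray(c,(220+x/4-.375,130+y/4-.375),42)[:2] for x,y in[(470,387),(546,256),(459,157),(311,221)]])
k=ray(c,(220+328/4,130+350/4),107)[:2]
r=least_squares(lambda s:np.r_[np.hypot(*(P-s).T)-105,np.hypot(*(k-s))-105],[551,-13]).x
print(r,k,np.hypot(*(P-r).T),np.hypot(*(k-r)))
a=np.degrees(np.arctan2(*(P-r).T[::-1]));h=np.degrees(np.arctan2(*(k-r)[::-1]));print(h,(a-h)%360)
s=robot.read_state();R=np.array(s["tcp_rot"]);p=np.array(s["ee_pos"])
print(R.T@(np.array([*k,230])-p)/10)
cw=robot.get_calibration("wrist");o=-np.array(cw["R"]).T@np.array(cw["t"]).ravel();print("cam in tool",R.T@(o-p),(np.array(cw["R"])@R)[2],cw["vertical_fov"])
E
```

```text
[556.2  -15.53] [483.05  59.98] [105.41 105.85 104.94 105.98] 105.12861426286308
134.08858867320635 [ 68.01 143.56 208.73 290.94]
[ 47.14 -45.35   0.13]
cam in tool [  70.03   -0.26 -141.66] [-0.27 -0.    0.96] 71.6651966662168
```

```bash
python3 -m pendant '[[2.95,-2.83,0,0,0,0,0.1],[2.95,-2.83,0,0,0,0,0.1],[2.95,-2.83,0,0,0,0,0.1],[2.95,-2.83,0,0,0,0,0.1],[2.95,-2.83,0,0,0,0,0.1],[2.95,-2.83,0,0,0,0,0.1],[2.95,-2.83,0,0,0,0,0.1],[2.95,-2.83,0,0,0,0,0.1],[2.95,-2.83,0,0,0,0,0.1],[2.95,-2.83,0,0,0,0,0.1],[2.95,-2.83,0,0,0,0,0.1],[2.95,-2.83,0,0,0,0,0.1],[2.95,-2.83,0,0,0,0,0.1],[2.95,-2.83,0,0,0,0,0.1],[2.95,-2.83,0,0,0,0,0.1],[2.9,-2.9,0,0,0,0,0.1]]' 20
python3 -m pendant '[[0,0,0,0,0,-7,0.1],[0,0,0,0,0,-7,0.1],[0,0,0,0,0,-7,0.1],[0,0,0,0,0,-7,0.1],[0,0,0,0,0,-7,0.1],[0,0,0,0,0,-7,0.1],[0,0,0,0,0,-7,0.1],[0,0,0,0,0,-7,0.1],[0,0,0,0,0,-7,0.1],[0,0,0,0,0,-7,0.1],[0,0,0,0,0,-7,0.1],[0,0,0,0,0,-7,0.1],[0,0,0,0,0,-7,0.1],[0,0,0,0,0,-7,0.1],[0,0,0,0,0,-7,0.1],[0,0,0,0,0,-7,0.1],[0,0,0,0,0,0,0.1]]' 20
python3 - <<'E'
from h import *
c=robot.get_calibration("wrist");s=robot.read_state();im=robot.capture("wrist");save("w1",im)
print(s["ee_pos"],np.array(s["tcp_rot"]),s["q"],s["width"],s["clock"])
for k in("knob_top","home_hole","index_ring"):
    print(k,[(round(d["p"],2),np.array(d["location"])) for d in robot.spot_point(k,"wrist")[:2]])
k=[483.05,59.98,107];print(proj(c,k),proj(c,[556.2,-15.53,61]))
E
```

```text
clock: 1.93
ee_pos: [483.6, 62.3, 231.6]
tcp_rot: [[0.93, 0.367, 0.001], [0.367, -0.93, -0.0], [0.001, 0.0, -1.0]]
ft_force: [0.3, -0.4, -0.1]
width: 0.551
finger_force: 0.0
clock: 3.35
ee_pos: [483.1, 60.1, 231.4]
tcp_rot: [[-0.694, 0.72, 0.0], [0.72, 0.694, 0.0], [0.0, 0.0, -1.0]]
ft_force: [0.1, -0.4, -0.2]
width: 0.55
finger_force: 0.0
[483.14  60.06 231.36] [[-0.69  0.72  0.  ]
 [ 0.72  0.69  0.  ]
 [ 0.    0.   -1.  ]] [-0.03 -0.03  1.63  0.    1.54 -0.8 ] 0.5499695463461314 3.35
knob_top [(0.9, array([487.1,  60.7, 106.3]))]
home_hole [(0.84, array([488.3,  66.3,  41.4]))]
index_ring []
[316.39 196.47] [316.88 268.44]
```

View pics/w1.png

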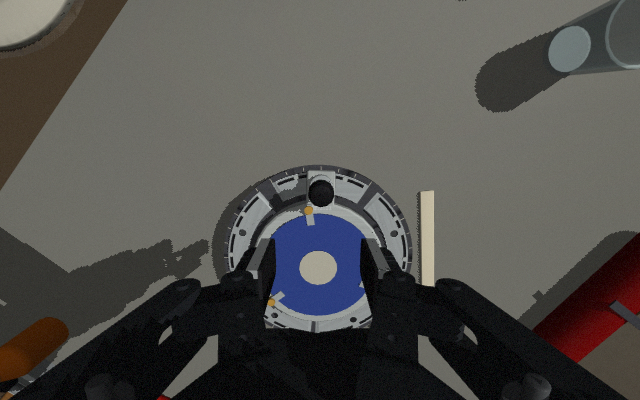

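The knob top is at about (321,190), the wheel centre disc at (318,268), and the next hole is visible on the left at about (243,233). The knob sits a few millimetres off the top-camera estimate, so I triangulate it.

```bash
python3 - <<'E'
from h import *
from scipy.optimize import least_squares
c=robot.get_calibration("wrist");ct=robot.get_calibration("top")
g=cv2.imread("pics/w1.png",0)
def blob(g,x0,x1,y0,y1,th):
    m=(g[y0:y1,x0:x1]<th).astype(np.uint8);n,l,s,ce=cv2.connectedComponentsWithStats(m);i=1+np.argmax(s[1:,4]);return ce[i]+[x0,y0],s[i]
print(blob(g,303,340,172,212,28),blob(g,303,340,172,212,40))
t=cv2.imread("pics/top0.png",0);print(blob(t,296,310,210,226,35))
kt=blob(t,296,310,210,226,35)[0]
d=[x for x in robot.trace("knob_top","wrist")][:1]
u,_=blob(g,303,340,172,212,28)
res=lambda X:np.r_[proj(c,X)-u,(proj(ct,X)-kt)*3]
r=least_squares(res,[485,60,107]);print("tri",r.x,r.fun)
print("wrist z107",ray(c,u,107),"z95",ray(c,u,95),"top z107",ray(ct,kt,107))
print("centre z61",ray(c,(318.3,268),61), "hole z42",ray(c,(243,233),42))
crop=cv2.imread("pics/w1.png")[150:345,205:425];cv2.imwrite("pics/w1c.png",cv2.resize(crop,None,fx=3,fy=3,interpolation=cv2.INTER_CUBIC))
E
```

```text
(array([320.23, 193.46]), array([  5,   8,  26,  27, 466], dtype=int32)) (array([320.61, 192.94]), array([  5,   8,  26,  27, 535], dtype=int32))
(array([302.18, 217.32]), array([ 4,  5,  6,  6, 28], dtype=int32))
tri [486.37  60.99  86.58] [-0.83 -0.37 -0.32 -0.87]
wrist z107 [483.68  64.84 107.  ] z95 [485.8   62.76  95.  ] top z107 [483.63  59.41 107.  ]
centre z61 [556.23 -14.62  61.  ] hole z42 [459.03 -52.15  42.  ]
```

View pics/w1c.png

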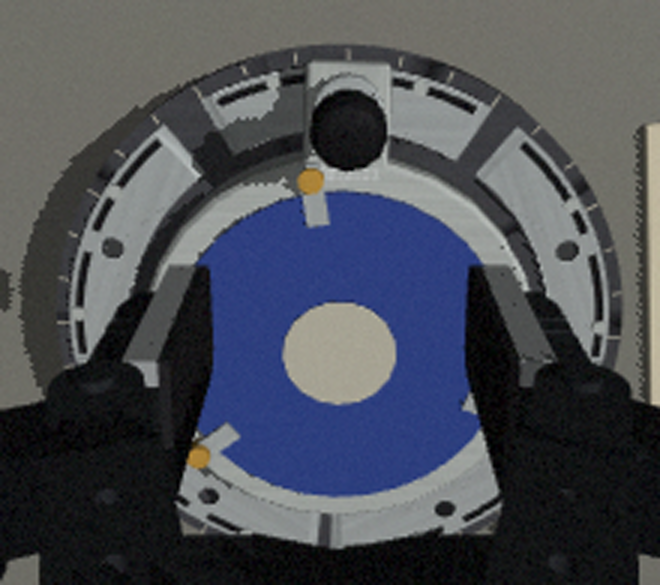

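```bash
python3 -m pendant '[[0,0.3,3,0,0,0,0.1],[0,0,3,0,0,0,0.1],[0,0,3,0,0,0,0.1],[0,0,2,0,0,0,0.1],[0,0,0,0,0,0,0.1],[0,0,0,0,0,0,0.1]]' 20
python3 - <<'E'
from h import *
c=robot.get_calibration("wrist");s=robot.read_state();im=robot.capture("wrist");save("w2",im)
p=np.array(s["ee_pos"]);R=np.array(s["tcp_rot"]);print(p)
print("axis",[proj(c,[p[0],p[1],z]) for z in(107,83)],"next",proj(c,[556.2-98,-14.8-38,42]))
g=cv2.cvtColor(im,cv2.COLOR_RGB2GRAY)
cv2.imwrite("pics/w2c.png",cv2.resize(im[:,:,::-1][130:400,170:470],None,fx=2,fy=2))
E
```

```text
clock: 4.1
ee_pos: [485.1, 62.1, 121.3]
tcp_rot: [[-0.688, 0.726, -0.001], [0.726, 0.688, 0.0], [0.001, -0.001, -1.0]]
ft_force: [1.4, 0.0, 0.9]
width: 0.553
finger_force: 0.0
[485.11  62.13 121.33]
axis [array([315.85, 241.73]), array([316.09, 227.65])] next [206.85 279.03]
```

View pics/w2c.png

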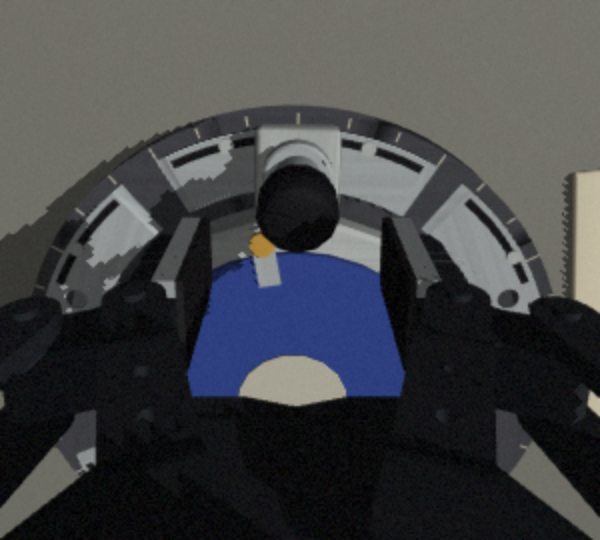

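The knob lies nearly midway between the pads: knob centre at crop x≈298, pad midpoint about 296. I add a small +y correction, descend and close to just clear of the knob.

```bash
python3 -m pendant '[[0.1,0.07,1.5,0,0,0,0.1],[0,0,1.5,0,0,0,0.1],[0,0,0.95,0,0,0,0.1],[0,0,0,0,0,0,-0.25],[0,0,0,0,0,0,-0.25],[0,0,0,0,0,0,-0.25],[0,0,0,0,0,0,-0.25]]' 20
python3 -m pendant '[[0,0,0,0,0,0,-0.4],[0,0,0,0,0,0,-0.4],[0,0,0,0,0,0,-0.4],[0,0,0,0,0,0,-0.4]]' 20
```

```text
clock: 4.73
ee_pos: [485.7, 63.3, 82.9]
tcp_rot: [[-0.689, 0.725, 0.002], [0.725, 0.689, 0.0], [-0.001, 0.001, -1.0]]
ft_force: [-0.0, 0.1, -0.6]
width: 0.378
finger_force: 0.0
clock: 5.07
ee_pos: [485.6, 63.3, 82.7]
tcp_rot: [[-0.689, 0.725, 0.001], [0.725, 0.689, 0.0], [-0.001, 0.001, -1.0]]
ft_force: [-0.7, -0.1, 6.3]
width: 0.308
finger_force: 19.3
```

```bash
python3 -m pendant '[[0,0,-0.2,0,0,0,-0.6],[0,0,-0.2,0,0,0,-0.6],[0,0,-0.3,0,0,0,-0.6],[0,0,-0.3,0,0,0,-0.6],[0,0,-0.1,0,0,0,-0.6],[0,0,0,0,0,0,-0.6]]' 30
python3 - <<'E'
from h import *
s=robot.read_state();im=robot.capture("wrist");save("w3",im)
cv2.imwrite("pics/w3c.png",cv2.resize(im[:,:,::-1][130:400,170:470],None,fx=2,fy=2))
c=np.array([556.2,-15]);p=np.array(s["ee_pos"])[:2]-c;print(np.hypot(*p),np.degrees(np.arctan2(p[1],p[0])))
E
```

```text
clock: 5.57
ee_pos: [485.5, 63.2, 93.1]
tcp_rot: [[-0.689, 0.725, 0.001], [0.725, 0.689, -0.0], [-0.001, 0.001, -1.0]]
ft_force: [6.2, -1.5, -7.5]
width: 0.299
finger_force: 29.9
105.43117167088067 132.11816855683972
```

View pics/w3c.png

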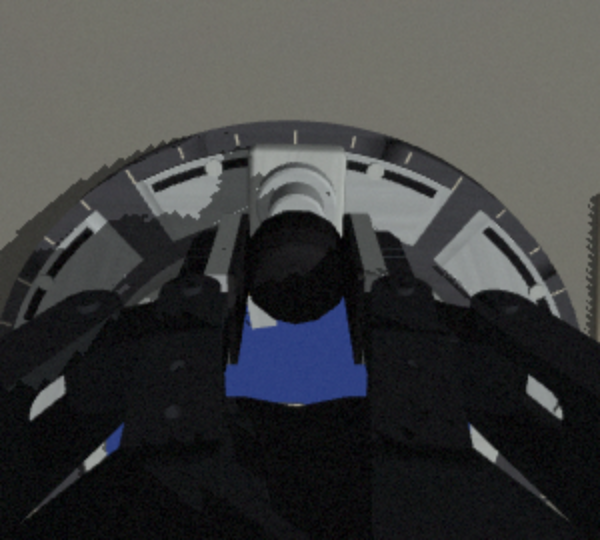

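The pin is drawn: the knob is up about 11 mm and the bare shaft shows under it at crop (297,200). The force of −7.5 N matches the spring. Now I turn along the arc.

```bash
python3 -m pendant '[[-0.004,-0.275,0,0,0,-1.5,-0.6],[-0.008,-0.55,0,0,0,-3,-0.6],[-0.008,-0.55,0,0,0,-3,-0.6],[-0.008,-0.55,0,0,0,-3,-0.6],[-0.008,-0.55,0,0,0,-3,-0.6],[-0.008,-0.55,0,0,0,-3,-0.6],[-0.008,-0.55,0,0,0,-3,-0.6],[-0.004,-0.275,0,0,0,-1.5,-0.6],[0,0,0,0,0,0,-0.6]]' 30
python3 - <<'E'
from h import *
s=robot.read_state();R=np.array(s["tcp_rot"])
print("tool force",R.T@np.array(s["ft_force"]))
for c in([556.2,-15],[556.2,-15.5]):
  p=np.array(s["ee_pos"])[:2]-c;print(np.hypot(*p),np.degrees(np.arctan2(p[1],p[0])),np.degrees(np.arctan2(R[1,0],R[0,0])))
E
```

```text
clock: 6.37
ee_pos: [462.0, 32.4, 92.7]
tcp_rot: [[-0.903, 0.429, -0.0], [0.429, 0.903, 0.0], [0.001, 0.0, -1.0]]
ft_force: [0.2, -1.7, -6.7]
width: 0.301
finger_force: 30.0
tool force [-0.89 -1.48  6.66]
105.40744798446829 153.30357998214296 154.59066942924701
105.63302407690189 153.0612875193716 154.59066942924701
```

```bash
python3 -m pendant '[[-0.004,-0.275,0,0,0,-1.5,-0.6],[-0.008,-0.55,0,0,0,-3,-0.6],[-0.008,-0.55,0,0,0,-3,-0.6],[-0.008,-0.55,0,0,0,-3,-0.6],[-0.008,-0.55,0,0,0,-3,-0.6],[-0.008,-0.55,0,0,0,-3,-0.6],[-0.008,-0.55,0,0,0,-3,-0.6],[-0.008,-0.55,0,0,0,-3,-0.6],[-0.008,-0.55,0,0,0,-3,-0.6],[-0.008,-0.55,0,0,0,-3,-0.6],[-0.008,-0.55,0,0,0,-3,-0.6],[-0.008,-0.55,0,0,0,-3,-0.6],[-0.004,-0.275,0,0,0,-1.5,-0.6],[0,0,0,0,0,0,-0.6],[0,0,0,0,0,0,-0.6]]' 30
python3 - <<'E'
from h import *
s=robot.read_state();R=np.array(s["tcp_rot"])
print("tool force",R.T@np.array(s["ft_force"]))
p=np.array(s["ee_pos"])[:2]-[556.2,-15];print(np.hypot(*p),np.degrees(np.arctan2(p[1],p[0]))%360-132.1,np.degrees(np.arctan2(R[1,0],R[0,0]))%360)
im=robot.capture("wrist");save("w4",im)
cv2.imwrite("pics/w4c.png",cv2.resize(im[:,:,::-1][100:400,120:520],None,fx=2,fy=2))
E
```

```text
clock: 7.62
ee_pos: [452.3, -31.7, 92.3]
tcp_rot: [[-0.983, -0.182, -0.003], [-0.182, 0.983, 0.0], [0.003, 0.001, -1.0]]
ft_force: [-5.5, -2.4, -5.9]
width: 0.303
finger_force: 30.2
tool force [ 5.78 -1.37  5.94]
105.20210804268146 57.00643445169888 190.45952757052615
```

View pics/w4c.png

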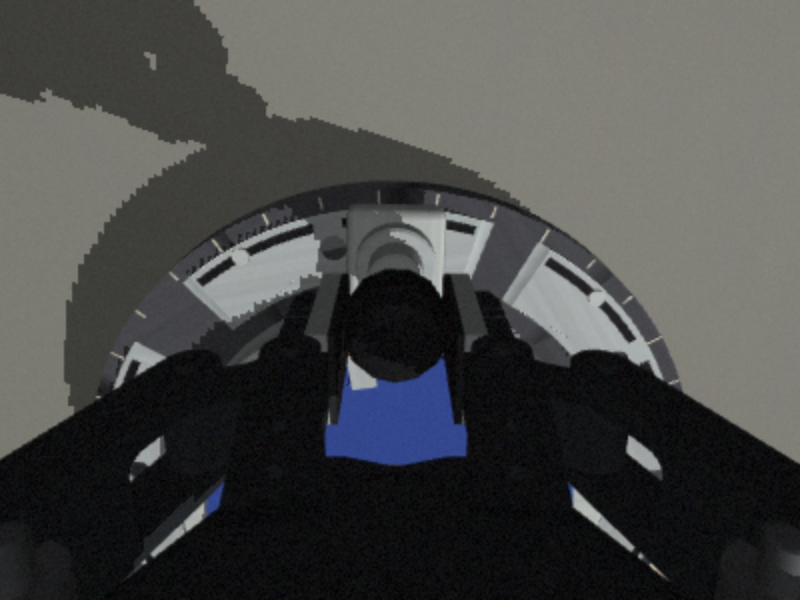

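The pin is now over the next plate. Its hole shows at crop (333,247), left of the lug centre at about x=397. I compute how far it still has to go.

```bash
python3 - <<'E'
from h import *
c=robot.get_calibration("wrist");C=np.array([556.2,-15]);g=cv2.imread("pics/w4.png",0)
for u in((286.5,223.5),(318.5,208)):
  q=ray(c,u,42 if u[0]<300 else 58)[:2]-C;print(ray(c,u,42),np.hypot(*q),np.degrees(np.arctan2(q[1],q[0]))%360-132.1)
E
```

```text
[458.36 -53.16  42.  ] 105.02282248006976 69.20882270656057
[442.39 -32.19  42.  ] 119.91002058122113 56.597606978137605
```

```bash
python3 -m pendant '[[-0.004,-0.275,0,0,0,-1.5,-0.6],[-0.012,-0.55,0,0,0,-3,-0.6],[0,0,0,0,0,0,-0.6],[0,0,0.15,0,0,0,-0.6],[0,0,0.15,0,0,0,-0.6],[0,0,0,0,0,0,-0.6]]' 20
```

```text
clock: 8.17
ee_pos: [454.1, -39.8, 90.0]
tcp_rot: [[-0.966, -0.258, -0.002], [-0.258, 0.966, -0.0], [0.002, 0.0, -1.0]]
ft_force: [-12.0, -2.7, 7.5]
width: 0.302
finger_force: 31.7
```

```bash
python3 -m pendant '[[0,0,0,0,0,0,-0.24],[0,0,0,0,0,0,-0.24],[0,0,0,0,0,0,-0.24]]' 20
python3 -m pendant '[[0,-0.1,0,0,0,0,-0.24],[0,-0.1,0,0,0,0,-0.24],[0,-0.1,0,0,0,-1,-0.24],[-0.002,-0.1,0,0,0,-1,-0.24],[-0.002,-0.1,0,0,0,-0.5,-0.24],[0,0,0,0,0,0,-0.24]]' 20
python3 - <<'E'
from h import *
s=robot.read_state();R=np.array(s["tcp_rot"])
print("tool force",R.T@np.array(s["ft_force"]))
p=np.array(s["ee_pos"])[:2]-[556.2,-15];print(np.hypot(*p),np.degrees(np.arctan2(p[1],p[0]))%360-132.1,np.degrees(np.arctan2(R[1,0],R[0,0]))%360)
E
```

```text
clock: 8.42
ee_pos: [455.3, -39.7, 90.1]
tcp_rot: [[-0.966, -0.259, 0.001], [-0.259, 0.966, 0.0], [-0.001, -0.0, -1.0]]
ft_force: [-0.8, -0.7, 0.3]
width: 0.376
finger_force: 0.0
clock: 8.92
ee_pos: [456.6, -44.5, 89.8]
tcp_rot: [[-0.953, -0.303, 0.0], [-0.303, 0.953, 0.001], [-0.0, 0.001, -1.0]]
ft_force: [0.7, 0.8, 1.2]
width: 0.378
finger_force: 0.5
tool force [-0.92  0.55 -1.19]
103.8637592891568 64.38202214785429 197.61374168868252
```

```bash
python3 -m pendant '[[0,-0.08,0,0,0,-0.4,-0.24],[0,-0.08,0,0,0,-0.4,-0.24],[0,-0.08,0,0,0,-0.4,-0.24],[0,-0.08,0,0,0,-0.4,-0.24],[0,-0.08,0,0,0,-0.4,-0.24],[0,-0.08,0,0,0,-0.4,-0.24]]' 20
python3 - <<'E'
from h import *
s=robot.read_state();R=np.array(s["tcp_rot"])
print("tool force",R.T@np.array(s["ft_force"]))
p=np.array(s["ee_pos"])[:2]-[556.2,-15];print(np.hypot(*p),np.degrees(np.arctan2(p[1],p[0]))%360-132.1,np.degrees(np.arctan2(R[1,0],R[0,0]))%360)
im=robot.capture("wrist");save("w5",im)
cv2.imwrite("pics/w5c.png",cv2.resize(im[:,:,::-1][100:400,120:520],None,fx=2,fy=2))
E
```

```text
clock: 9.42
ee_pos: [457.9, -48.7, 89.8]
tcp_rot: [[-0.94, -0.342, -0.0], [-0.342, 0.94, 0.001], [-0.0, 0.001, -1.0]]
ft_force: [-1.1, 6.9, 2.2]
width: 0.379
finger_force: 3.4
tool force [-1.32  6.87 -2.15]
103.91013783577448 66.8334261913065 199.9886604710682
```

View pics/w5c.png

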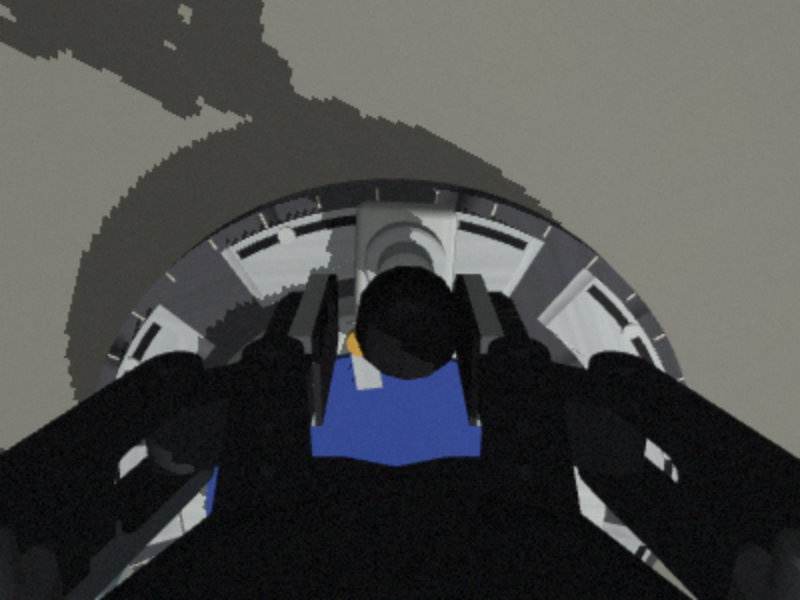

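The right pad is pushing with about 7 N, and the hole is just disappearing under the lug. I continue slowly.

```bash
cat > st.py <<'E'
from h import *
s=robot.read_state();R=np.array(s["tcp_rot"])
p=np.array(s["ee_pos"])[:2]-[556.2,-15];print("tool force",R.T@np.array(s["ft_force"]),"r,deg",np.hypot(*p),np.degrees(np.arctan2(p[1],p[0]))%360-132.1,"xang-132.1:",np.degrees(np.arctan2(R[1,0],R[0,0]))%360-132.1)
E
python3 -m pendant '[[0,-0.07,0,0,0,-0.4,-0.24],[0,-0.07,0,0,0,-0.4,-0.24],[0,-0.07,0,0,0,-0.4,-0.24],[0,-0.07,0,0,0,-0.4,-0.24],[0,-0.07,0,0,0,-0.4,-0.24],[0,-0.07,0,0,0,-0.4,-0.24]]' 20
python3 st.py
python3 -m pendant '[[0,-0.05,0,0,0,-0.3,-0.24],[0,-0.05,0,0,0,-0.3,-0.24]]' 20; python3 st.py
```

```text
clock: 9.97
ee_pos: [459.2, -52.9, 89.6]
tcp_rot: [[-0.925, -0.381, -0.001], [-0.381, 0.925, 0.0], [0.0, 0.001, -1.0]]
ft_force: [-0.7, 3.3, -2.0]
width: 0.382
finger_force: 1.7
tool force [-0.56  3.29  2.  ] r,deg 104.12297756338504 69.27072337413617 xang-132.1: 70.28652894237098
clock: 10.13
ee_pos: [460.0, -54.3, 89.9]
tcp_rot: [[-0.921, -0.39, 0.0], [-0.39, 0.921, -0.0], [-0.0, -0.001, -1.0]]
ft_force: [-0.5, -1.0, -0.2]
width: 0.378
finger_force: 0.0
tool force [ 0.86 -0.77  0.17] r,deg 103.9602479962955 70.12585825993565 xang-132.1: 70.86049250836456
```

```bash
python3 - <<'E'
from h import *
c=robot.get_calibration("wrist");im=robot.capture("wrist");save("w6",im)
print([(round(d["p"],2),np.array(d["location"])) for d in robot.spot_point("knob_top","wrist")[:2]])
cv2.imwrite("pics/w6c.png",cv2.resize(im[:,:,::-1][100:400,120:520],None,fx=2,fy=2))
E
```

```text
[(0.71, array([458.3, -51.1, 105.8]))]
```

View pics/w6c.png

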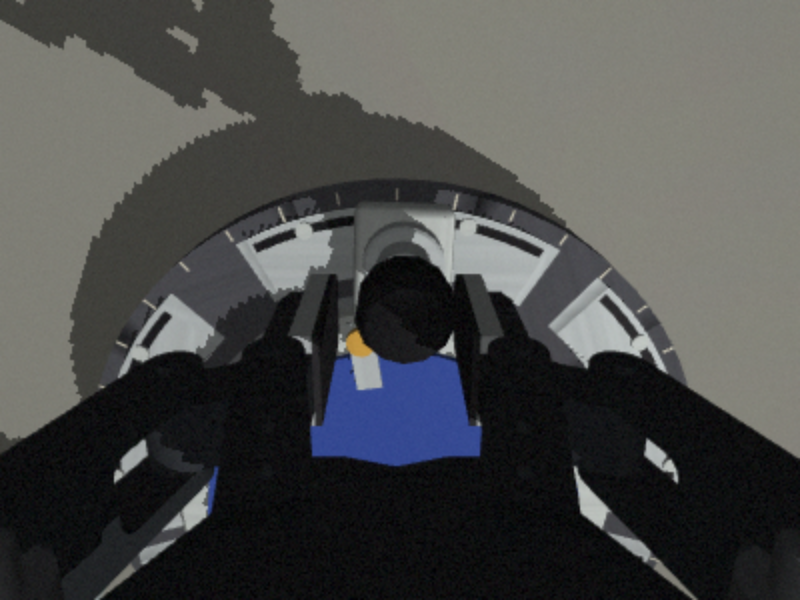

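The knob has dropped: its lower edge went from crop y≈379 to 362, the network puts its top at z≈106, and the push force fell to zero. I open, back straight up to the same height as the earlier w2 view and compare.

```bash
python3 -m pendant '[[0,0.1,0,0,0,0,0.1],[0,0.1,0,0,0,0,0.1],[0,0,0,0,0,0,0.1],[0,0,0,0,0,0,0.1],[0,0,-1,0,0,0,0.1],[0,0,-1.1,0,0,0,0.1],[0,0,-1,0,0,0,0.1],[0,0,0,0,0,0,0.1],[0,0,0,0,0,0,0.1]]' 20
python3 - <<'E'
from h import *
import st
C=np.array([556.2,-15])
c=robot.get_calibration("wrist");im=robot.capture("wrist");save("w7",im)
for d in robot.spot_point("knob_top","wrist")[:1]+(robot.capture("scene") is not None)*robot.spot_point("knob_top","scene")[:1]:
    q=np.array(d["location"]);a=q[:2]-C;print(d["p"],q,np.hypot(*a),np.degrees(np.arctan2(a[1],a[0]))%360-132.1)
cv2.imwrite("pics/w7c.png",np.vstack([cv2.imread("pics/w2.png")[130:400,170:470],im[:,:,::-1][130:400,170:470]]))
E
```

```text
clock: 10.98
ee_pos: [459.5, -52.3, 121.8]
tcp_rot: [[-0.921, -0.39, 0.002], [-0.39, 0.921, -0.0], [-0.001, -0.001, -1.0]]
ft_force: [-0.1, 0.1, 0.2]
width: 0.549
finger_force: 0.0
tool force [ 0.09  0.14 -0.16] r,deg 103.61935331739204 68.97117165141137 xang-132.1: 70.83000551569296
0.77 [454.1 -56.4 106.3] 110.17427104365159 69.97180724736879
0.49 [458.5 -54.9 109.1] 105.5334070330339 70.11476268092127
```

View pics/w7c.png

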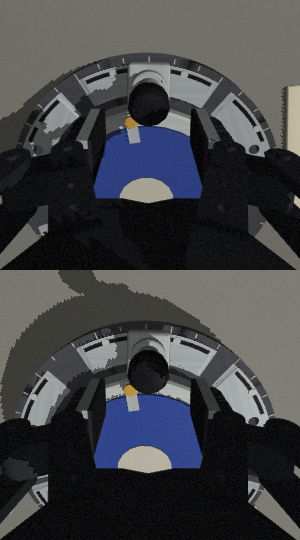

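Upper half is home, lower half is now: the knob stands the same way over the bush and cover in both. I check that numerically, relative to the orange clip.

```bash
python3 - <<'E'
from h import *
for n in("w2","w7"):
    im=cv2.imread(f"pics/{n}.png");g=im.max(2);b=(g[200:262,290:345]<32).astype(np.uint8)
    k,l,s,ce=cv2.connectedComponentsWithStats(b);i=1+np.argmax(s[1:,4])
    h=cv2.cvtColor(im,cv2.COLOR_BGR2HSV)[235:280,285:320];m=(h[...,0]>10)&(h[...,0]<25)&(h[...,1]>140)&(h[...,2]>90);y,x=np.nonzero(m)
    print(n,"knob",ce[i]+[290,200],s[i],"clip",x.mean()+285,y.mean()+235,len(x))
E
```

```text
w2 knob [317.97 234.09] [   8   12   41   44 1348] clip 300.03061224489795 252.40816326530611 98
w7 knob [316.72 230.07] [   7   10   42   44 1218] clip 299.2843137254902 250.13725490196077 102
```

```bash
python3 -m pendant '[[0,0,-2,0,0,0,0.1],[0,0,-3,0,0,0,0.1],[0,0,-3,0,0,0,0.1],[0,0,-2,0,0,0,0.1],[0,0,0,0,0,0,0.1],[0,0,0,0,0,0,0.1]]' 20
python3 -c "
from h import *
print(robot.sign_off())"
```

```text
clock: 11.68
ee_pos: [459.3, -52.2, 221.2]
tcp_rot: [[-0.921, -0.39, 0.001], [-0.39, 0.921, -0.0], [-0.001, -0.001, -1.0]]
ft_force: [0.2, 0.4, -0.9]
width: 0.549
finger_force: 0.0
the job is handed in; nothing more can be done
None
```

The turntable is on its next stop, about 69° counter-clockwise of home; the pin has dropped in the hole (knob back at its home height in the wrist pictures), the knob is released, and I handed the job in at about 11.7 s.

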